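Find the mortar bar among the curing tubs and put it on the balance

TASK

One of the four identical lidded curing tubs holds the short square mortar bar; the others hold round cakes and a cube. Lift the lids to find the bar, never having more than one tub uncovered at a time, and lay the bar flat in the middle of the balance's pan, setting it down gently. Leave every tub where it stands with its own lid fully seated again and every other specimen still inside its tub, and do not disturb the cup or the spray bottle.

Things in the scene. Friction and masses are not known exactly. Their poses are not given: they have to be found in the camera images.
- tub_1: one of four identical white plastic curing tubs, open-topped boxes, loose (0.35 kg plus contents). Outside 120 (own x) x 140 (own y) x 55 mm high, walls and floor 4 mm, so inside 112 x 132 mm. Origin: centre of the underside, z up. Holds one specimen on its floor, hidden by the lid; which one differs from start to start
- tub_1_rim (a point): centre of the mouth of tub_1, in the plane of its rim, 55 mm above its underside
- lid_1: grey plastic drop-on lid of tub_1, 0.12 kg, all alike. Plate 126 (own x) x 146 (own y) x 4 mm; below it a step 104 x 124 mm, 8 mm deep, tapered, enters the tub with 4 mm play all round. Bow handle at the centre: bar 14 mm wide (x), 90 long (y), from 18 to 30 mm above the origin, on feet 14 mm square at y = -38 and 38. Origin: centre of the plate underside, level with the rim when seated
- tub_2: one of four identical white plastic curing tubs, open-topped boxes, loose (0.35 kg plus contents). Outside 120 (own x) x 140 (own y) x 55 mm high, walls and floor 4 mm, so inside 112 x 132 mm. Origin: centre of the underside, z up. Holds one specimen on its floor, hidden by the lid; which one differs from start to start
- tub_2_rim (a point): centre of the mouth of tub_2, in the plane of its rim, 55 mm above its underside
- lid_2: grey plastic drop-on lid of tub_2, 0.12 kg, all alike. Plate 126 (own x) x 146 (own y) x 4 mm; below it a step 104 x 124 mm, 8 mm deep, tapered, enters the tub with 4 mm play all round. Bow handle at the centre: bar 14 mm wide (x), 90 long (y), from 18 to 30 mm above the origin, on feet 14 mm square at y = -38 and 38. Origin: centre of the plate underside, level with the rim when seated
- tub_3: one of four identical white plastic curing tubs, open-topped boxes, loose (0.35 kg plus contents). Outside 120 (own x) x 140 (own y) x 55 mm high, walls and floor 4 mm, so inside 112 x 132 mm. Origin: centre of the underside, z up. Holds one specimen on its floor, hidden by the lid; which one differs from start to start
- tub_3_rim (a point): centre of the mouth of tub_3, in the plane of its rim, 55 mm above its underside
- lid_3: grey plastic drop-on lid of tub_3, 0.12 kg, all alike. Plate 126 (own x) x 146 (own y) x 4 mm; below it a step 104 x 124 mm, 8 mm deep, tapered, enters the tub with 4 mm play all round. Bow handle at the centre: bar 14 mm wide (x), 90 long (y), from 18 to 30 mm above the origin, on feet 14 mm square at y = -38 and 38. Origin: centre of the plate underside, level with the rim when seated
- tub_4: one of four identical white plastic curing tubs, open-topped boxes, loose (0.35 kg plus contents). Outside 120 (own x) x 140 (own y) x 55 mm high, walls and floor 4 mm, so inside 112 x 132 mm. Origin: centre of the underside, z up. Holds one specimen on its floor, hidden by the lid; which one differs from start to start
- tub_4_rim (a point): centre of the mouth of tub_4, in the plane of its rim, 55 mm above its underside
- lid_4: grey plastic drop-on lid of tub_4, 0.12 kg, all alike. Plate 126 (own x) x 146 (own y) x 4 mm; below it a step 104 x 124 mm, 8 mm deep, tapered, enters the tub with 4 mm play all round. Bow handle at the centre: bar 14 mm wide (x), 90 long (y), from 18 to 30 mm above the origin, on feet 14 mm square at y = -38 and 38. Origin: centre of the plate underside, level with the rim when seated
- bar: the specimen to find: a short square mortar bar, 80 (own x) x 40 (own y) x 40 mm, about 0.27 kg, bare grey mortar, lying flat in one of the tubs at any angle, with at least 28 mm of free floor beside each long side at its middle. Origin: centre of the underside
- bar_center (a point): centre of the mortar bar's volume, 20 mm above its underside
- cake_1: round mortar cake, 84 mm across, 26 mm thick, in one of the tubs. Origin: centre of the underside
- cake_2: round mortar cake, 72 mm across, 32 mm thick, in one of the tubs. Origin: centre of the underside
- cube: mortar cube of 40 mm, in one of the tubs. Origin: centre of the underside
- balance: bench balance, white housing 200 (own x) x 150 (own y) mm and 40 mm high, standing firm, display strip at its -x end (43 to 45 mm high). Its square steel pan, 130 x 130 mm, overlaps the rest of the top. Origin: centre of the underside
- pan (a point): centre of the balance pan's upper face, 50 mm above the table and 25 mm to +x of the balance's origin; the pan is level, does not sink, and its edges run along this frame's x and y, 65 mm either side
- mat: cork mat 150 (own x) x 170 (own y) x 2 mm, fast to the table and empty: a clear place to rest a lid. Origin: centre of the underside
- cup: bystander: clear plastic cup, empty, 60 mm across the rim, 100 mm high, loose. Origin: centre of the underside
- sprayer: bystander: white mist spray bottle with a black head, 56 mm across, 192 mm high, standing loose. Origin: centre of the underside
Not all that is in view belongs to the job. Leave any purple or red look-alike of the tub_4 alone.

How it is judged:
By the outcome, as a careful person would: the job done as asked, in the order asked, and still so for the second after the job is handed in, with the robot touching nothing.
It also fails if it takes over 72 s, if anything falls off the work surface, if the arm or the gripper's body presses on something with over 40 N, if the wrist force passes 120 N, or if a joint passes its speed limit or range.

ROBOT

A 6-joint arm with a two-finger parallel gripper is mounted at the origin on the work surface. World frame = base frame: x ahead of the robot, y to its left, z up, the work surface at z = 0. Lengths are in m, angles in rad, forces in N, time in s.
With the tool pointing down it reaches from about 0.275 to 0.875 m from the base axis. Payload 12.5 kg.
Tool frame: the origin (TCP) lies at the very end of the fingers, on their centre line; the grasp point (between the pads) lies 19 mm behind it; z points along the fingers, y is the line along which they close (so a half turn about z gives the same grasp; the last joint's range is limited). The gripper opens to 85 mm and grips with 20 to 120 N. Pads are 22 mm wide; open, the fingers measure 114 mm over their backs; the gripper's body (76 mm by 85 mm) begins 54 mm behind the grasp point. The pads swing forward as they close: fully open they stand 13 mm farther back than shut.
Start: joints at [1.141, 0.351, 1.652, -0, 1.139, -0.085], TCP at [0.186, 0.518, 0.198] pointing down, gripper open.
Joint ranges: [-2.75, 2.75], [-0.79, 2.1], [0.01, 2.65], [-1.57, 4.71], [0.07, 3.14], [-2.87, 2.87]. Speed limits (rad/s): [2.22, 2.22, 2.79, 3.14, 3.14, 3.14].

INTERFACE

Orientations are given as a 3x3 rotation matrix whose columns are the frame's x, y, z axes.
In Python, from bench import manip gives the robot as it stands. Calls block until the motion is done:
- manip.move_ptp(position, orientation): joint-space move of the TCP to a pose.
- manip.move_l(position, attitude=None, max_speed=0.15): straight line of the TCP; attitude=None keeps the orientation; max_speed is the mean speed in m/s.
- manip.move_j(angles): joint-space move.
- manip.set_gripper(opening, effort=None): opening from 0.0 (shut) to 1.0 (fully open); effort is the grip in N (None keeps the last); returns when the fingers have stopped.
- manip.dwell(seconds).
- manip.inverse_kinematics(position, orientation): joint angles nearest the present ones, or None.
- manip.grab_frame(name): name is "side" or "top"; returns (picture, depth): 420x560x3 uint8, red, green, blue; 420x560 float32, m along the optical axis (not along the pixel's ray), 0 where there is no reading.
- manip.get_calibration(name): a dict with "camera_matrix" (3x3 intrinsics, pixels), "k1" (the pictures are not rectified: a ray, as slopes to the right and down, at radius r is drawn at 1 + k1 r^2 times it, then the intrinsics apply), "R" (3x3) and "t" (3): a world point X has camera coordinates R X + t. Camera axes: x right, y down, z forward; pixel columns grow to the right and rows downward; lengths in m; the calibration is good to about 2 mm. A picture is of the moment at which its call begins. get_calibration takes no time and is no camera call.
A pose or a line that the arm cannot do raises manip.Unreachable and nothing moves.
- manip.sign_off(): hands the job in; it is judged then, once.
Trained networks look in the newest picture that a camera, given by its name, has taken for a name from the list of things; names that differ only in an ending like _2 or _b are one class to them, and where a whole thing is asked for, a point or a joint stands for the part that bears it (a point fixed in the world has none). Each returns a list of dicts, best first, with "confidence" (0 to 1); they miss things now and then, are a little off and sometimes report something else, mostly with a low value. They report only what shows in the picture. A call takes as long as a camera call. They do not tell look-alikes from the thing itself.
- manip.look_for(camera, name): "at" ([x, y, z] in m, in world coordinates, good to about 4 mm: the middle of the surface that is visible of it).
Readings, each from a call of its own:
- manip.current_time(): time.
- manip.current_qpos(): joint angles.
- manip.current_joint_vel(): joint speeds.
- manip.current_joint_torque(): joint torques, N m.
- manip.current_ee_pos(): TCP position.
- manip.current_tcp_rot(): TCP orientation.
- manip.current_force(): force on the tool from outside, world axes, zero at the start.
- manip.current_ft_torque(): the same for the moment, N m.
- manip.current_grip_width(): opening from 0.0 (shut) to 1.0 (fully open).
- manip.current_grip_force(): force on a finger pad.
Only numpy, scipy, OpenCV 4.12 (cv2) and the standard library are available. Lean on these libraries where they do the work, as an engineer would, in place of code of your own. Each camera call takes 0.05 s, during which the arm holds its last target. There are 200 camera calls.

## Working session

There is one attempt and no reset: what is moved stays moved. The work goes in short steps, each a Python script; the robot and the scene stay as the last script left them, time stands still between calls to the robot, and variables do not carry over. Pictures are saved under pics/ and viewed, at most 10 in all, crops included, and the job is handed in when it is done.

```bash
ls; mkdir -p pics; cat > h.py <<'E'
from bench import manip
import numpy as np, cv2
def grab(n):
    im,d=manip.grab_frame(n); return im,d
def save(im,f): cv2.imwrite('pics/'+f,cv2.cvtColor(im,cv2.COLOR_RGB2BGR))
def cloud(n,d):
    c=manip.get_calibration(n);K=np.array(c["camera_matrix"],float);R=np.array(c["R"]);t=np.array(c["t"])
    h,w=d.shape;v,u=np.mgrid[:h,:w]
    p=cv2.undistortPoints(np.stack([u,v],-1).reshape(-1,1,2).astype(float),K,np.array([c["k1"],0,0,0,0.])).reshape(h,w,2)
    P=np.dstack([p*d[...,None],d]);X=(P-t)@R
    X[d<=0]=np.nan
    return X
E
python3 - <<'E'
from h import *
for n in("top","side"):
    im,d=grab(n);save(im,n+'0.png');np.save(n+'0.npy',cloud(n,d));np.save(n+'0im.npy',im)
    c=manip.get_calibration(n);print(n,-np.array(c["R"]).T@c["t"])
    for k in("tub_1","lid_1","balance","mat","cup","sprayer"):
        print(k,[(np.round(r["at"],3).tolist(),round(r["confidence"],2)) for r in manip.look_for(n,k)])
print(manip.current_time(),manip.current_tcp_rot())
E
```

```text
pics
top [ 0.09425266 -0.10484577  1.68508573]
tub_1 [([0.382, -0.568, -0.001], 0.96), ([0.647, -0.482, 0.004], 0.85), ([0.519, 0.253, 0.021], 0.75), ([0.524, -0.266, 0.021], 0.6), ([0.183, -0.338, 0.003], 0.59), ([0.596, -0.002, 0.025], 0.55), ([0.328, -0.294, 0.011], 0.45)]
lid_1 [([0.575, 0.285, 0.053], 0.9), ([0.383, -0.332, 0.059], 0.84), ([0.648, -0.002, 0.058], 0.62), ([0.578, -0.266, 0.057], 0.56)]
balance [([0.415, 0.008, 0.049], 0.97), ([0.392, 0.328, 0.004], 0.38)]
mat [([0.397, 0.327, 0.004], 0.57)]
cup [([0.607, -0.129, 0.059], 0.83)]
sprayer [([0.662, 0.126, 0.126], 0.97), ([0.52, 0.255, 0.026], 0.41)]
side [ 0.24560065 -1.05516073  1.26325952]
tub_1 [([0.384, -0.561, -0.0], 0.98), ([0.645, -0.473, 0.005], 0.92), ([0.558, -0.333, 0.025], 0.88), ([0.568, 0.222, 0.024], 0.8), ([0.657, -0.076, 0.028], 0.66)]
lid_1 [([0.385, -0.334, 0.06], 0.89), ([0.581, -0.278, 0.054], 0.68), ([0.575, 0.278, 0.056], 0.56), ([0.651, -0.01, 0.058], 0.56)]
balance [([0.418, -0.015, 0.046], 0.55)]
mat [([0.402, 0.323, 0.004], 0.79)]
cup [([0.593, -0.146, 0.067], 0.75), ([0.418, -0.014, 0.046], 0.67)]
sprayer [([0.676, 0.119, 0.112], 0.88), ([0.42, -0.014, 0.046], 0.22)]
0.7 [[-9.41148279e-01  3.37993959e-01 -2.17631581e-05]
 [ 3.37993959e-01  9.41148279e-01 -3.08961024e-05]
 [ 1.00396628e-05 -3.64336295e-05 -9.99999999e-01]]
```

View pics/top0.png

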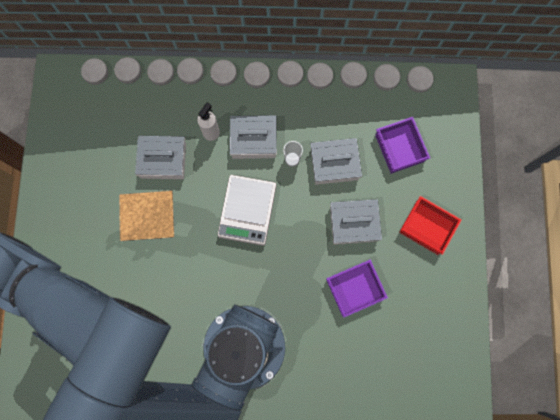

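View pics/side0.png

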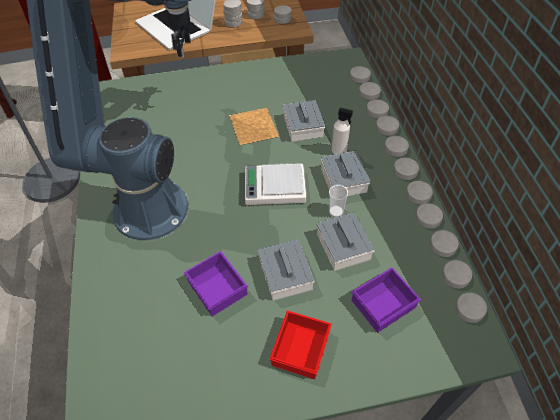

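The top view shows four grey-lidded tubs at pixels (160,157), (253,136), (336,160) and (356,221). The balance is at (247,208), the mat at (147,215), the sprayer at (208,122) and the cup at (292,153). The purple and red open tubs are the decoys. Next I'll fit the poses.

```bash
cat >> h.py <<'E'
def rect(P):
    (cx,cy),(w,h),a=cv2.minAreaRect(P.astype(np.float32)); return cx,cy,w,h,a
def inl(P,m=12):  # keep points with enough neighbours
    from scipy.spatial import cKDTree
    t=cKDTree(P); n=t.query_ball_point(P,0.008,return_length=True); return P[n>=max(3,0.3*np.median(n))]
def fitlid(X,c,r=0.10):
    q=X.reshape(-1,3);q=q[np.isfinite(q[:,0])]
    q=q[np.hypot(q[:,0]-c[0],q[:,1]-c[1])<r]
    pl=q[(q[:,2]>.051)&(q[:,2]<.067)];hd=q[(q[:,2]>.078)&(q[:,2]<.095)]
    out=[]
    for P in(pl,hd):
        P=inl(P[:,:2]); cx,cy,w,h,a=rect(P)
        if w>h: a+=0; L,S=w,h
        else: a+=90; L,S=h,w
        # a=direction of long axis (deg); own y
        a=(a-90+90)%180-90
        out.append(np.round([cx,cy,a,L,S],4).tolist())
    return out,np.median(hd[:,2]),np.median(pl[:,2])
LIDS={'A':(.575,.28),'B':(.648,-.003),'C':(.578,-.268),'D':(.384,-.333)}
E
python3 - <<'E'
from h import *
for n in("top","side"):
    X=np.load(n+'0.npy');im=np.load(n+'0im.npy').astype(int)
    for k,c in LIDS.items(): print(n,k,fitlid(X,c))
    q=X.reshape(-1,3);m=np.isfinite(q[:,0])&(np.hypot(q[:,0]-.415,q[:,1])<.14)
    P=q[m&(q[:,2]>.034)&(q[:,2]<.06)];print('bal',np.round(rect(inl(P[:,:2])),4))
    P=q[m&(q[:,2]>.0465)&(q[:,2]<.06)];print('pan',np.round(rect(inl(P[:,:2])),4),np.median(P[:,2]))
    i=im.reshape(-1,3);m=np.isfinite(q[:,0])&(np.hypot(q[:,0]-.4,q[:,1]-.325)<.13)&(i[:,0]-i[:,2]>50)
    print('mat',np.round(rect(inl(q[m][:,:2])),4),np.median(q[m][:,2]))
    for nm,c,z in(('cup',(.6,-.135),.02),('spr',(.67,.12),.1)):
        m=np.isfinite(q[:,0])&(np.hypot(q[:,0]-c[0],q[:,1]-c[1])<.06)&(q[:,2]>z); print(nm,np.round([np.percentile(q[m],p,axis=0) for p in(5,50,95)],3).tolist())
E
```

```text
top A ([[0.5799, 0.285, 0.7603, 0.1482, 0.1306], [0.5792, 0.2855, 0.5803, 0.0903, 0.0156]], np.float64(0.08464095938072816), np.float64(0.05912468999023339))
top B ([[0.6558, -0.0063, 2.5707, 0.1452, 0.1314], [0.655, -0.0047, 1.0347, 0.0878, 0.0158]], np.float64(0.08387775480378276), np.float64(0.05941256355165588))
top C ([[0.581, -0.2687, 7.8158, 0.1472, 0.1288], [0.5815, -0.2685, 7.7885, 0.0911, 0.0164]], np.float64(0.08499575689348973), np.float64(0.05906080393078854))
top D ([[0.3874, -0.3312, 5.3703, 0.1472, 0.1275], [0.388, -0.3304, 6.5036, 0.0885, 0.0152]], np.float64(0.08510534674741271), np.float64(0.05918403436055704))
bal [4.18900e-01 5.20000e-03 1.50400e-01 2.00800e-01 8.10695e+01]
pan [4.19500e-01 6.00000e-03 1.35500e-01 1.82100e-01 8.10951e+01] 0.05050713287226187
mat [0.3982 0.3278 0.1522 0.1727 5.3665] 0.002046421250752005
cup [[0.568, -0.161, 0.026], [0.607, -0.132, 0.067], [0.621, -0.081, 0.102]]
spr [[0.653, 0.112, 0.109], [0.67, 0.128, 0.14], [0.698, 0.152, 0.194]]
side A ([[0.5804, 0.2795, 0.4428, 0.1551, 0.1284], [0.5795, 0.2833, -0.8928, 0.1008, 0.0147]], np.f
[... 210 characters left out ...]
343401532865))
side C ([[0.5815, -0.272, 7.2076, 0.1514, 0.1291], [0.5805, -0.2712, 10.093, 0.0898, 0.0159]], np.float64(0.0844475125255235), np.float64(0.05874664279265025))
side D ([[0.3882, -0.3327, 5.146, 0.1478, 0.1274], [0.3872, -0.3332, 4.4862, 0.0925, 0.0153]], np.float64(0.0845701194915867), np.float64(0.058952679330063915))
bal [ 4.19400e-01 -1.00000e-03  1.49700e-01  1.97700e-01  8.08112e+01]
pan [4.18900e-01 2.30000e-03 1.33700e-01 1.79800e-01 8.08235e+01] 0.05000706451089415
mat [0.3987 0.3257 0.1529 0.1795 5.9067] 0.00172175033916907
cup [[0.569, -0.162, 0.03], [0.595, -0.145, 0.073], [0.62, -0.107, 0.1]]
spr [[0.655, 0.106, 0.105], [0.677, 0.121, 0.142], [0.702, 0.138, 0.192]]
```

```bash
cat >> h.py <<'E'
TUB={'A':(.5797,.2845,.6),'B':(.6555,-.0065,1.8),'C':(.5812,-.2695,7.8),'D':(.3878,-.332,5.4)}
ZG=.065; ZH=.27; OPEN=.55
def Rd(deg):
    c,s=np.cos(np.radians(deg)),np.sin(np.radians(deg)); return np.array([[-s,c,0],[c,s,0],[0,0,-1.]])
def P(x,y,z): return np.array([x,y,z])
def st(m): print(m,'t=%.2f'%manip.current_time(),np.round(manip.current_ee_pos(),4),'F',np.round(manip.current_force(),1),'w %.3f'%manip.current_grip_width())
def take(k):
    x,y,a=TUB[k]; manip.set_gripper(OPEN)
    manip.move_ptp(P(x,y,.14 if k!='B' else .16),Rd(a)); st('above '+k)
    manip.move_l(P(x,y,ZG)); manip.set_gripper(0.0,40); st('gripped')
    manip.move_l(P(x,y,.10),max_speed=.1); manip.move_l(P(x,y,ZH),max_speed=.3)
def putback(k):
    x,y,a=TUB[k]
    manip.move_ptp(P(x,y,ZH),Rd(a)); manip.move_l(P(x,y,.085),max_speed=.3); manip.move_l(P(x,y,ZG+.0005),max_speed=.04)
    manip.set_gripper(OPEN); manip.move_l(P(x,y,.14),max_speed=.3); st('back '+k)
def inspect(k):
    x,y,a=TUB[k]; a=np.radians(a); res=[]
    for n in('side','top'):
        im,d=grab(n); save(im,f'in_{k}_{n}.png'); q=cloud(n,d).reshape(-1,3); q=q[np.isfinite(q[:,0])]
        l=(q[:,:2]-[x,y])@np.array([[np.cos(a),-np.sin(a)],[np.sin(a),np.cos(a)]])
        m=(abs(l[:,0])<.052)&(abs(l[:,1])<.062)
        f=m&(q[:,2]<.05)&(q[:,2]>.018); s=q[f]
        print(n,'seen',m.sum(),'spec',f.sum(),'over',(m&(q[:,2]>.07)).sum())
        if f.sum()>20:
            zt=np.percentile(s[:,2],85); t=s[s[:,2]>zt-.004]; r=rect(inl(t[:,:2])); print('  ztop %.4f'%zt,np.round(r,4))
            res.append((zt,r))
    return res
def check(k):
    take(k); x,y,a=TUB[k]; manip.move_ptp(P(x,y+.16,ZH),Rd(a)); st('held'); return inspect(k)
E
python3 - <<'E'
from h import *
check('D')
E
```

```text
above D t=4.23 [ 0.3881 -0.3316  0.14  ] F [ 0.3  0.7 -0.3] w 0.546
gripped t=5.39 [ 0.3878 -0.3321  0.0651] F [ 0.1  0.8 -0.3] w 0.002
held t=7.29 [ 0.3878 -0.1721  0.2693] F [ 0.1 -0.6 -0.1] w 0.002
side seen 1339 spec 0 over 161
top seen 1357 spec 9 over 157
```

```bash
python3 - <<'E'
from h import *
for n in("top","side"):
    im,d=grab(n); X=cloud(n,d); print(fitlid(X,LIDS['D']))
    if n=='side': save(cv2.resize(im[150:330,200:440],(720,540)),'d1.png')
E
```

```text
([[0.3878, -0.3309, 5.6976, 0.1471, 0.1275], [0.388, -0.33, 4.7726, 0.0893, 0.0157]], np.float64(0.08461874830153876), np.float64(0.05889655668220038))
([[0.3879, -0.3317, 5.5499, 0.1502, 0.1272], [0.3877, -0.3326, 5.4754, 0.0916, 0.0149]], np.float64(0.08455290624843544), np.float64(0.0589500099815263))
```

View pics/d1.png

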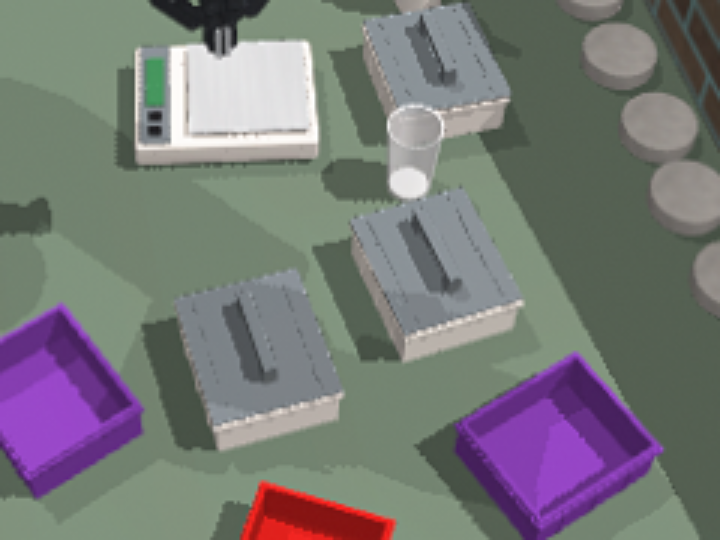

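The lid on D is undisturbed and the gripper came away empty, with its tip at about crop pixel (220,45). I'll compare the tool's true position in the depth image with the reported TCP.

```bash
python3 - <<'E'
from h import *
st('now');print(np.round(manip.current_tcp_rot(),3),np.round(manip.current_qpos(),3))
for n in("top","side"):
    im,d=grab(n);X=cloud(n,d).reshape(-1,3)
    q=X[np.isfinite(X[:,0])];q=q[(np.hypot(q[:,0]-.388,q[:,1]+.172)<.08)&(q[:,2]>.15)&(q[:,2]<.45)]
    for z in np.arange(.2,.4,.02):
        s=q[(q[:,2]>=z)&(q[:,2]<z+.02)]
        if len(s): print(n,round(z,2),len(s),np.round(s.min(0),3),np.round(s.max(0),3))
E
```

```text
now t=7.49 [ 0.3878 -0.1729  0.2696] F [ 0.5 -0.1  0.5] w -0.001
[[-0.093  0.996 -0.001]
 [ 0.996  0.093  0.   ]
 [ 0.    -0.001 -1.   ]] [-0.529  0.041  1.853 -0.     1.248 -0.622]
top 0.36 2 [ 0.351 -0.189  0.375] [ 0.352 -0.186  0.379]
top 0.38 2 [ 0.347 -0.188  0.387] [ 0.347 -0.186  0.391]
side 0.3 32 [ 0.374 -0.186  0.304] [ 0.401 -0.173  0.32 ]
side 0.32 59 [ 0.373 -0.187  0.32 ] [ 0.401 -0.167  0.339]
side 0.34 140 [ 0.352 -0.191  0.34 ] [ 0.427 -0.162  0.36 ]
side 0.36 181 [ 0.338 -0.196  0.36 ] [ 0.443 -0.161  0.38 ]
side 0.38 264 [ 0.326 -0.197  0.38 ] [ 0.448 -0.159  0.4  ]
```

```bash
python3 - <<'E'
from h import *
c=manip.get_calibration('side');R=np.array(c['R']);t=np.array(c['t'])
for z in(.26,.27,.289,.30,.31,.34):
    p,_=cv2.projectPoints(np.array([[.388,-.173,z]]),cv2.Rodrigues(R)[0],t,np.array(c['camera_matrix'],float),np.array([c['k1'],0,0,0.])); print(z,p.ravel().round(1))
im,d=grab('side'); print(np.round(cloud('side',d)[150:172:2,273,2],3), d[150:172:2,273].round(3))
save(cv2.resize(im[110:190,220:330],(770,560),interpolation=cv2.INTER_NEAREST),'grip.png')
E
```

```text
0.26 [273.4 176.6]
0.27 [273.3 174.2]
0.289 [273.1 169.5]
0.3 [273.  166.7]
0.31 [273.  164.1]
0.34 [272.7 156.2]
[0.358 0.351 0.346 0.342 0.341 0.341 0.334 0.329 0.317 0.307 0.053] [1.267 1.273 1.274 1.276 1.272 1.268 1.273 1.276 1.288 1.297 1.636]
```

View pics/grip.png

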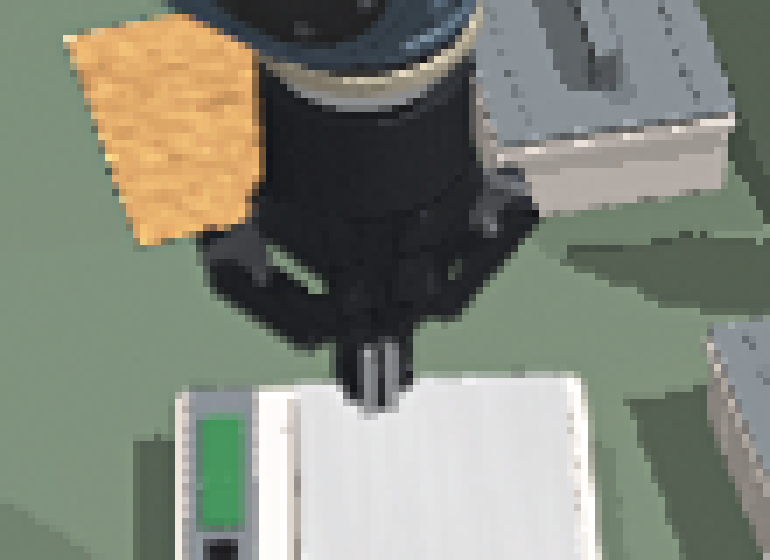

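The picture shows the real fingertips at about row 168, which is z≈0.30, while the TCP reads 0.27. So the tool is about 30 mm shorter than reported, and the fingers closed above the handle. I'll correct for this and approach D under force and width checks.

```bash
cat >> h.py <<'E'
ZG=.038; ZH=.24
def take(k,hi=.15,offs=None):
    x,y,a=TUB[k]; manip.set_gripper(OPEN)
    manip.move_ptp(P(x,y,hi),Rd(a)); manip.move_l(P(x,y,.05),max_speed=.2)
    for z in (.046,.042,ZG):
        manip.move_l(P(x,y,z),max_speed=.06); f=manip.current_force()[2]
        if abs(f)>5: print('contact',z,f); manip.move_l(P(x,y,z+.003)); break
    manip.set_gripper(0.0,40); st('gripped '+k)
    if manip.current_grip_width()<.08: raise SystemExit('missed')
    z=manip.current_ee_pos()[2]
    manip.move_l(P(x,y,z+.03),max_speed=.1); manip.move_l(P(x,y,ZH),max_speed=.3); st('up')
def putback(k,hi=.15):
    x,y,a=TUB[k]
    manip.move_ptp(P(x,y,ZH),Rd(a)); manip.move_l(P(x,y,ZG+.022),max_speed=.3); manip.move_l(P(x,y,ZG+.0005),max_speed=.04)
    st('down '+k); manip.set_gripper(OPEN); manip.move_l(P(x,y,hi),max_speed=.3); st('back '+k)
E
python3 - <<'E'
from h import *
check('D')
E
```

```text
gripped D t=10.76 [ 0.3879 -0.3321  0.0382] F [-0.5  0.1  2.7] w 0.148
up t=11.93 [ 0.3872 -0.3314  0.238 ] F [-0.  -0.3 -3.1] w 0.150
held t=12.62 [ 0.3876 -0.1718  0.2391] F [ 0.   0.1 -1.3] w 0.148
side seen 981 spec 468 over 0
  ztop 0.0379 [ 0.3896 -0.3399  0.067   0.069  14.649 ]
top seen 1197 spec 434 over 0
  ztop 0.0398 [ 0.3897 -0.3359  0.0675  0.0682 35.5817]
```

Tub D holds the 72 mm cake. I'll put its lid back, check that it is seated, and open C.

```bash
python3 - <<'E'
from h import *
putback('D')
manip.move_ptp(P(.5812,-.2695,.15),Rd(7.8))
X=cloud('side',grab('side')[1]); print(fitlid(X,LIDS['D']))
X=cloud('top',grab('top')[1]); print(fitlid(X,LIDS['D']))
r=fitlid(X,LIDS['D'])
if abs(r[2]-.059)<.002: check('C')
E
```

```text
down D t=14.83 [ 0.3877 -0.332   0.0383] F [ 0.1 -0.4 -1.4] w 0.149
back D t=15.78 [ 0.3879 -0.3321  0.1505] F [-0.8  0.7 -0.3] w 0.550
([[0.3869, -0.3324, 5.6397, 0.1493, 0.1273], [0.3868, -0.3337, 5.0823, 0.091, 0.0139]], np.float64(0.08437233230815075), np.float64(0.058921345700218425))
([[0.3876, -0.3312, 5.6186, 0.1471, 0.1272], [0.3863, -0.3302, 4.6895, 0.0894, 0.0153]], np.float64(0.08556214086921306), np.float64(0.05899628572986404))
gripped C t=18.97 [ 0.5813 -0.2696  0.0383] F [-0.3  0.5  2. ] w 0.146
up t=20.14 [ 0.5804 -0.2691  0.2378] F [ 0.6  0.6 -2.3] w 0.149
held t=20.82 [ 0.5808 -0.1092  0.2387] F [-0.1 -0.3 -0.6] w 0.152
side seen 823 spec 440 over 0
  ztop 0.0462 [ 0.579  -0.2734  0.0809  0.0427 18.016 ]
top seen 1063 spec 341 over 0
  ztop 0.0471 [ 0.5787 -0.2691  0.0789  0.0401 19.6572]
```

Tub C holds the bar: 80×40 mm, top at 46 mm, long axis at about 19°. Next I'll rest the lid on the mat, measure the bar again and grasp it.

```bash
python3 - <<'E'
from h import *
print(manip.inverse_kinematics(P(.3985,.3268,-.007),Rd(5.5)) is not None, manip.inverse_kinematics(P(.5788,-.2712,-.018),Rd(-71)) is not None)
x,y=.3985,.3268
manip.move_ptp(P(x,y,.2),Rd(5.5)); manip.move_l(P(x,y,.015),max_speed=.3); manip.move_l(P(x,y,-.0055),max_speed=.05)
st('lid on mat'); manip.set_gripper(OPEN); manip.move_l(P(x,y,.15),max_speed=.3)
r=inspect('C'); 
b=np.mean([q[1][:2] for q in r],0); an=np.mean([(q[1][4] if q[1][2]>q[1][3] else q[1][4]+90) for q in r]); print(b,an)
phi=an-90
manip.set_gripper(.75); manip.move_ptp(P(*b,.12),Rd(phi)); manip.move_l(P(*b,.03),max_speed=.25)
for z in(.015,0,-.01,-.018):
    manip.move_l(P(*b,z),max_speed=.07)
    f=manip.current_force(); 
    if abs(f[2])>6: print('contact',z,f); manip.move_l(P(*b,z+.003)); break
st('at bar')
manip.set_gripper(0.0,50); st('gripped bar')
E
```

```text
True True
lid on mat t=23.98 [ 0.3985  0.3268 -0.0056] F [ 0.9  1.7 -1.7] w 0.151
side seen 819 spec 424 over 0
  ztop 0.0462 [ 0.5793 -0.2736  0.08    0.0424 18.8392]
top seen 1071 spec 347 over 0
  ztop 0.0473 [ 0.5785 -0.2698  0.0818  0.0393 20.8406]
[ 0.57888445 -0.27173164] 19.83988380432129
at bar t=29.52 [ 0.5786 -0.2715 -0.0185] F [-0.1 -0.9  0.2] w 0.755
gripped bar t=29.86 [ 0.5791 -0.2718 -0.0176] F [ 0.3 -0.2  2.8] w 0.459
```

```bash
python3 - <<'E'
from h import *
p=manip.current_ee_pos(); x,y=.4437,-.001
manip.move_l(P(p[0],p[1],.03),max_speed=.1); manip.move_l(P(p[0],p[1],.15),max_speed=.3); st('lift')
manip.move_ptp(P(x,y,.12),Rd(-8.9)); manip.move_l(P(x,y,.04),max_speed=.2)
X=cloud('side',grab('side')[1]).reshape(-1,3)
for z in(.034,.031,.0295,.0285,.028,.0275,.027):
    manip.move_l(P(x,y,z),max_speed=.03); f=manip.current_force()[2]; print(z,f.round(1),end=' ')
    if f>1.5: break
manip.dwell(.2); st('set'); manip.set_gripper(.7); manip.move_l(P(x,y,.12),max_speed=.25); st('released')
E
```

```text
lift t=31.04 [ 0.5787 -0.2716  0.1494] F [-0.3  0.8 -3.8] w 0.458
0.034 -4.0 0.031 -3.1 0.0295 -3.6 0.0285 -2.9 0.028 5.8 set t=34.36 [ 0.4438 -0.001   0.0283] F [-3.6  0.3  5.3] w 0.460
released t=35.21 [ 0.4438 -0.001   0.1203] F [-0.5  0.2 -1.3] w 0.698
```

```bash
python3 - <<'E'
from h import *
x,y=.3985,.3268
manip.set_gripper(OPEN); manip.move_ptp(P(x,y,.12),Rd(5.5))
for n in('side','top'):
    im,d=grab(n); q=cloud(n,d).reshape(-1,3); q=q[np.isfinite(q[:,0])]
    c=q[(np.hypot(q[:,0]-.5812,q[:,1]+.2695)<.1)&(q[:,2]>.05)&(q[:,2]<.06)]; r=rect(inl(c[:,:2]));print(n,'rimC',np.round(r,4))
    b=q[(np.hypot(q[:,0]-.444,q[:,1])<.07)&(q[:,2]>.085)&(q[:,2]<.097)]; print('bar',np.round(rect(inl(b[:,:2])),4),np.median(b[:,2]))
    save(cv2.resize(im[90:300,110:440] if n=='top' else im[80:320,160:440],(700,500)),'mid_'+n+'.png')
manip.move_l(P(x,y,.015),max_speed=.25); manip.move_l(P(x,y,-.0055),max_speed=.06); manip.set_gripper(0.,40); st('lid')
manip.move_l(P(x,y,.02),max_speed=.1); manip.move_l(P(x,y,.2),max_speed=.3); st('lifted')
E
```

```text
side rimC [ 0.5818 -0.2715  0.1277  0.1487  8.1368]
bar [ 4.44100e-01 -3.60000e-03  8.34000e-02  3.87000e-02  7.92522e+01] 0.08928431718780355
top rimC [ 0.5816 -0.269   0.1267  0.1469  7.3005]
bar [ 4.43500e-01 -1.00000e-04  7.99000e-02  4.10000e-02  8.05307e+01] 0.09008539456569337
lid t=38.29 [ 0.3987  0.327  -0.0051] F [-1.2  0.7  5. ] w 0.151
lifted t=39.45 [0.3978 0.3263 0.1982] F [ 0.3  0.  -1.7] w 0.154
```

View pics/mid_top.png

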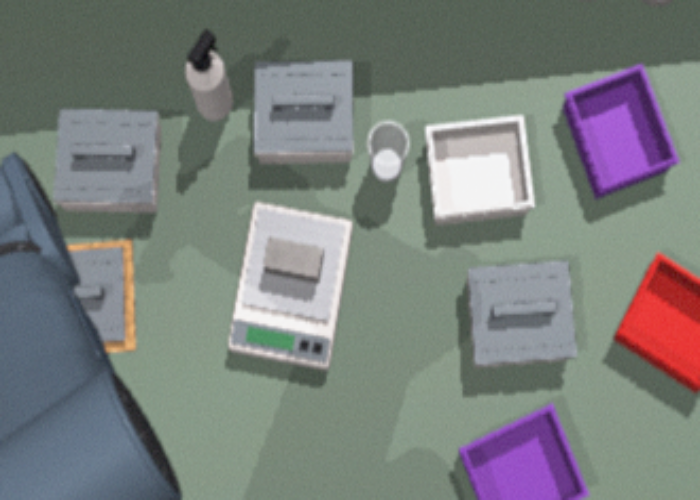

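The bar lies centred on the pan at crop pixel (293,258), and tub C at (480,170) is empty and hasn't moved. Now to put its lid back.

```bash
python3 - <<'E'
from h import *
manip.move_l(P(.3985,.3268,ZH),max_speed=.3)
putback('C',.2)
manip.move_ptp(P(.35,.25,.25),Rd(35))
for n in('side','top'):
    im,d=grab(n);X=cloud(n,d)
    for k in'ABCD':print(k,fitlid(X,LIDS[k]))
    save(cv2.resize(im[80:320,100:440],(765,540)),'end_'+n+'.png')
st('end')
E
```

```text
down C t=43.39 [ 0.5811 -0.2694  0.0398] F [-6.9  3.2 16.5] w 0.153
back C t=44.51 [ 0.5809 -0.2693  0.1996] F [ 0.2 -0.1 -0.3] w 0.544
A ([[0.5803, 0.2828, 0.2342, 0.156, 0.1285], [0.5804, 0.2831, -0.0263, 0.0946, 0.0161]], np.float64(0.08438445707857296), np.float64(0.05915639224257424))
B ([[0.6563, -0.0102, 2.435, 0.1553, 0.1301], [0.6567, -0.0112, 2.4805, 0.0901, 0.0161]], np.float64(0.0836489423605552), np.float64(0.05900371930543503))
C ([[0.5806, -0.2709, 7.8976, 0.15, 0.1285], [0.5799, -0.2717, 9.0394, 0.0909, 0.0163]], np.float64(0.0844208770629157), np.float64(0.058901384641658845))
D ([[0.3871, -0.3321, 6.0586, 0.15, 0.1264], [0.3874, -0.3338, 5.1476, 0.0926, 0.0151]], np.float64(0.08400211805613904), np.float64(0.05892753402254063))
A ([[0.5803, 0.2854, 0.3869, 0.1486, 0.1293], [0.5791, 0.2851, 0.9204, 0.091, 0.015]], np.float64(0.08487423042186967), np.float64(0.059039016757743285))
B ([[0.6552, -0.0058, 3.312, 0.1455, 0.1299], [0.6551, -0.0049, 2.7602, 0.0874, 0.0157]], np.float64(0.08487615044362387), np.float64(0.05910623877114315))
C ([[0.5808, -0.2691, 8.1015, 0.1471, 0.1282], [0.5806, -0.2681, 8.9467, 0.0903, 0.0152]], np.float64(0.0850131774041016), np.float64(0.0591466614103265))
D ([[0.3875, -0.331, 5.6032, 0.1475, 0.1279], [0.3871, -0.3303, 4.9247, 0.0888, 0.0155]], np.float64(0.08426444551933958), np.float64(0.059078869897352386))
end t=46.66 [0.3504 0.2497 0.2499] F [ 0.   0.3 -0.3] w 0.556
```

View pics/end_side.png

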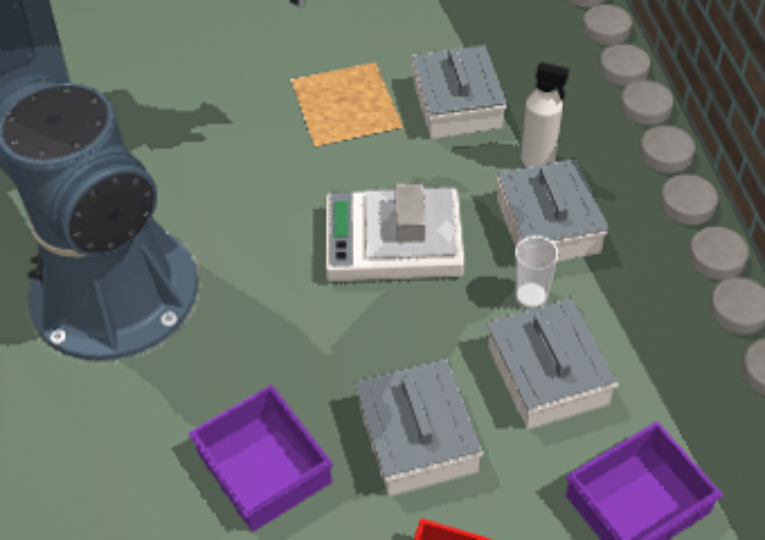

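The lids all look seated, the bar is on the pan at about (410,210), and the cup and sprayer are standing. Lid C went down with 16 N, so I'll check that it is level before signing off.

```bash
python3 - <<'E'
from h import *
bad=0
for n in('side','top'):
    q=cloud(n,grab(n)[1]).reshape(-1,3);q=q[np.isfinite(q[:,0])]
    for k in'ABCD':
        x,y,_=TUB[k];s=q[(np.hypot(q[:,0]-x,q[:,1]-y)<.075)&(abs(q[:,2]-.059)<.007)]-[x,y,0]
        c=np.linalg.lstsq(np.c_[s[:,:2],np.ones(len(s))],s[:,2],rcond=None)[0]; print(n,k,c.round(4))
        bad|=abs(c[2]-.059)>.001 or np.hypot(*c[:2])>.012
if not bad: print(manip.sign_off(),manip.current_time())
E
```

```text
side A [0.0018 0.005  0.0593]
side B [0.0042 0.0052 0.059 ]
side C [0.0009 0.0019 0.0589]
side D [ 0.0022 -0.0005  0.0589]
top A [0.0037 0.0031 0.0592]
top B [ 0.0001 -0.0028  0.059 ]
top C [0.0013 0.0017 0.0592]
top D [-0.0044 -0.0035  0.0592]
the job is handed in; nothing more can be done
the job is handed in; nothing more can be done
```

I found the bar in the second tub opened and laid it flat in the middle of the balance pan; all four lids measured level and seated, the cup and sprayer were not touched, and I handed in at about 47 s.

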